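# Release the locking toggle of the shielded test box and take out the handset

## Task

The test is over: take the handset out of the shielded test box. Pull the locking toggle outward before you flip it over to its free side and let it snap down there, swing the deep door wide open by its handle, draw the tray fully out by its bar, and lay the handset gently flat, keys up, in the middle part of the dark mat. Leave the box open with the tray out, and do not push the loose tools and parts about.

Things in the scene. Friction and masses are not known exactly. Their poses are not given: they have to be found in the camera images.
- shield_box: Grey metal test box fixed to the bench, 200 deep x 180 wide x 80 mm high without its door. Origin: centre of its underside, on the bench. Its x axis points from the open front into the depth (front faces -x, the robot), y to its left, z up. The roof's front edge is at box x = -100 mm. A deep aluminium door covers the front; the lock is on the left (+y) wall.
- lock_pivot (a point): A point on the toggle's pivot line, which runs level along the box's x axis: box x = -20, y = 101, z = 70 mm. Beside the bat the gate and bearings reach at most 101 mm above the bench. Mind the work lamp: its head hangs right of here, about x 0.66 to 0.85, y -0.21 to 0.04, underside 0.50 m above the bench, where a wrist can strike it; come in from the front or the left
- bat_knob (a point): Point on the axis of the toggle's black barrel-shaped grip, 78 mm from the pivot with the bat in. Grip 25 mm thick here, 39 mm long: 24 mm inward to 15 mm outward of this point, on a 9 mm rod. The point's z points outward along the bat, x along the pivot. Good hold: from above, fingers closing along the box's x axis, so the grip can turn between the pads as it swings
- lock_lever (a joint): Swing of the toggle about its pivot, rad: 0 = locked, bat leaning 0.45 rad from upright to the box's left (+y); 0.90 = free, leaning 0.45 rad to the right (-y), end stops at both. Stays where left (friction 0.03 N m). A gate blocks the swing unless the bat is pulled out. A hook arm at the front of its shaft holds the door's keeper at 0 and is clear of it above 0.7
- lock_bat (a joint): How far the bat is pulled outward along its own length, m: 0 = drawn in by its spring into a notch of the gate; 0.016 = end stop. It passes the gate only when out by 0.0105 or more; 0.012 to 0.015 is right. Spring 4 N at rest, 8 N fully out. Let go, it drops into the second notch only with lock_lever past about 0.87: swing on to the stop before letting go
- shield_door (a joint): Door angle, rad: 0 shut; grows as it swings towards the robot and to the right; stop at 2.0. Turns about the vertical line through point door_hinge, stays where it is left (friction 0.04 N m), cannot open while the lock holds it. Door 180 mm wide, 48 mm deep front to back, from 10 to 78 mm above the bench
- door_hinge (a point): A point on the vertical hinge axis of the door, at the right front corner of the box (box x = -100, y = -90 mm), 58 mm above the bench. Fixed to the box
- door_handle (a point): Middle of the door's bow handle: a level round bar 10 mm thick, straight for 68 mm, 58 mm above the bench, axis 35 mm off the door's face (29 mm clear behind it, open from above). Turns with the door: x from the bar into the door, y along the bar away from the hinge. Shut, it is 83 mm in front and 130 mm to the left of the hinge axis
- tray (a joint): How far the tray is drawn out of the box along box -x, m: 0 = home, 0.12 = end stop. Friction 1.2 N; stays where it is left. The open door is clear of it and of a hand on its bar from about 1.4 rad
- tray_bar (a point): Middle of the tray's bow handle: a level round bar 8 mm thick, straight for 72 mm along the box's y, 52 mm above the bench, axis 34 mm in front of the tray's upright front panel (30 mm clear, open from above; panel top 57 mm above the bench). Hidden inside the deep door while that is shut. Moves with the tray
- handset: Grey hand-held phone with keys, 105 x 47 x 17 mm, 0.07 to 0.14 kg, keys up on the tray's pad 20 mm above the bench. Origin: centre of its underside; x along its length, z out of the keys. Length roughly along box x; its centre is about 65 mm behind the roof's front edge with the tray home. Side rims of the tray: 140 mm apart, 7 mm above the pad. Rides with the tray
- mat: Flat dark rubber bench mat, 200 x 160 x 3 mm, fixed, to the left of the box, nearer the robot. Origin: centre of its underside; x along the 200 mm side. Empty but for a press stud, 6 mm high and 12 mm wide, in one corner (88 and 68 mm from the centre)
- meter_yellow: Yellow multimeter, 178 x 83 x 48 mm, loose, right front of the bench: a bystander
- side_cutter: Side cutter with blue handles, 140 x 49 x 12 mm, loose, right of the box: a bystander
- solder_spool: Reel of solder, 57 mm diameter, 40 mm high, loose, beyond the mat: a bystander
- flux_tin: Flat round tin, 48 mm diameter, 18 mm high, loose at the near edge of the bench, in front of the box: a bystander

How it is judged (in metres and radians):
On the way, in this order (a step that is already met when the one before it is completed fails the run):
1. the toggle has been flipped to its free side and its bat has snapped in there (value of joint lock_lever above 0.8 rad and value of joint lock_bat below 0.003 m), for 0.2 s.
2. the door stands wide open (past 1.35 rad) (value of joint shield_door above 1.35 rad), for 0.2 s.
3. the tray is drawn out (at least 105 of its 120 mm) (value of joint tray above 0.105 m), for 0.2 s.
At the end, for the whole second after the job is handed in: The toggle rests in its free notch (lever past 0.80 rad, bat in to within 3 mm), the door is open past 1.35 rad, the tray is still out at least 90 mm, and the handset lies flat, keys up and still on the mat, its centre within 70 mm (along the mat) and 50 mm (across) of the mat's centre (all of step 1 and value of joint shield_door above 1.35 rad and value of joint tray above 0.09 m and x of handset in the frame of mat between -0.07 and 0.07 m and y of handset in the frame of mat between -0.05 and 0.05 m and z of handset in the frame of mat between 0 and 0.008 m and angle between handset's own z axis and vertical below 0.12 rad and linear speed of handset below 0.02 m/s); the robot touches nothing.
It fails at once if the toggle is forced across its gate without being pulled out (value of joint lock_lever between 0.25 and 0.65 rad and value of joint lock_bat below 0.006 m).
It fails at once if the handset is dropped or pressed hard on to the mat (over 40 N) (contact force between handset and mat above 40 N).
It fails at once if a loose bystander is pushed more than 30 mm (distance of any of meter_yellow, side_cutter, solder_spool, flux_tin from where it was at the start of the episode above 0.03 m).
It also fails if it takes over 72 s, if anything falls off the work surface, if the arm or the gripper's body presses on something with over 40 N, if the wrist force passes 120 N, or if a joint passes its speed limit or range.

## Robot

A 7-joint arm with a two-finger parallel gripper is mounted at the origin on a cart in front of the work surface, level with it; the furniture and walls round the work are solid. World frame = base frame: x ahead of the robot, y to its left, z up, the work surface at z = 0. Lengths are in m, angles in degrees, forces in N, time in s.
With the tool pointing down it reaches from about 0.35 to 0.9 m from the base axis. Payload 8.1 kg.
Tool frame: the origin (TCP) lies midway between the tips of the shut fingers; the grasp point (between the pads) lies 19 mm behind it; z points along the fingers, y is the line along which they close (so a half turn about z gives the same grasp; the last joint's range is limited). The gripper opens to 92 mm and grips with 3 to 60 N. Pads are 19 mm wide; open, the fingers measure 130 mm over their backs; the gripper's body (75 mm by 190 mm) begins 47 mm behind the grasp point.
Start: joints at [-82.827, 24.895, 1.432, 90.138, -0.665, 64.973, -4.303], TCP at [0.141, 0.609, 0.227] pointing down, gripper open.
Joint ranges: [-149.89, 149.89], [-25.12, 119.58], [-72.63, 75.52], [4.76, 147.25], [-75.54, 255.54], [6.69, 114.76], [-157.13, 157.13]. Speed limits (degrees/s): [127.2, 127.2, 172.46, 172.46, 180, 180, 180].

## Interface

Orientations are given as [roll, pitch, yaw] about the fixed x, y, z axes, in that order (R = Rz(yaw) Ry(pitch) Rx(roll)).
In Python, from cell import r gives the robot as it stands.
- The arm moves only by the shell command python3 -m creep 'ROWS' [OPENING] [FORCE]. ROWS is JSON, a list of rows, each an object with "slide": the shift along the tool's x, y, z in units of 40 mm (1.0 is 40 mm), a list of three; "rot": the turn, a rotation vector about the tool's x, y, z in units of 5 degrees (1.0 is 5 degrees), a list of three. A call has 1 to 10 rows; each row shifts and turns the commanded pose from where the row before left it, along the tool's axes as they then stand; what a row does not reach is not made up. A row lasts 1/12 s, in which the tool goes at most 41.7 mm and 7.16 degrees, less where a joint would pass 70% of its speed; a pose out of reach is approached as far as the arm can. A call is refused whole if a number of a shift passes 1 or a number of a turn 1, either way. A call with a gripper value outside its range is refused whole. OPENING is the opening, from -1 (shut) to 1 (fully open), set as the call begins (- or left out, the last holds). The fingers move at their own pace and stop on an object; FORCE is the grip in N (left out, the last holds). Time passes only in rows, so rows that do not move let the fingers close. It gives the time, the measured TCP pose, the force, the opening and the grip force at its end, in the units of the state.
- r.read_state(): the state, without advancing time (a new reading comes with each control period).
- r.grab_frame(name): name is "scene" or "top" or "wrist"; returns a dict with "pixels" (400x640x3 uint8, red, green, blue), "range_z" (400x640 float32, m along the optical axis (not along the pixel's ray), 0 where there is no reading), "intrinsics" (3x3 intrinsics, pixels), "origin" and "rotation" of the camera in the world; the wrist camera has in their place "hand_eye" (4x4, takes a point from camera to tool coordinates, whose origin is the TCP and whose axes are the flange's). Camera axes: x right, y down, z forward; pixel columns grow to the right and rows downward; lengths in m; the calibration is good to about 2 mm. A picture is of the moment at which its call begins: read the wrist's pose just before it.
- r.close_job(): hands the job in; it is judged then, once.
Trained networks look in the newest picture that a camera, given by its name, has taken for a name from the list of things; names that differ only in an ending like _2 or _b are one class to them, and where a whole thing is asked for, a point or a joint stands for the part that bears it (a point fixed in the world has none). Each returns a list of dicts, best first, with "conf" (0 to 1); they miss things now and then, are a little off and sometimes report something else, mostly with a low value. They report only what shows in the picture. A call takes as long as a camera call.
- r.search_frame(camera, thing): "position" ([column, row] in pixels, amid what is visible of it).
- r.tip_of(camera, thing): "position" ([column, row] in pixels: a listed point, or the origin of a listed thing).
The state is a dict: "t": time; "qpos": joint angles; "joint_vel": joint speeds; "tau": joint torques, N m; "ee_pos": TCP position; "tool_rot": TCP orientation; "ft_force": force on the tool from outside, world axes, zero at the start; "wrist_torque": the same for the moment, N m; "width": opening from 0.0 (shut) to 1.0 (fully open); "gripper_force": force on a finger pad.
Only numpy, scipy, OpenCV 4.12 (cv2) and the standard library are available. Lean on these libraries where they do the work, as an engineer would, in place of code of your own. Each camera call takes 0.05 s, during which the arm holds its last target. There are 200 camera calls.

## Working session

There is one attempt and no reset: what is moved stays moved. The work goes in short steps, Python scripts to look and compute and a shell command to move; the robot and the scene stay as the last step left them, time stands still between calls to the robot, and variables do not carry over. Pictures are saved under pics/ and viewed, at most 10 in all, crops included, and the job is handed in when it is done.

```bash
ls; mkdir -p pics; cat > h.py <<'E'
import numpy as np,cv2
from cell import r
from scipy.spatial.transform import Rotation as R
def cam(name):
    s=r.read_state(); f=r.grab_frame(name)
    if name=='wrist':
        T=np.eye(4);T[:3,:3]=R.from_euler('xyz',s['tool_rot'],degrees=True).as_matrix();T[:3,3]=s['ee_pos']
        M=T@np.array(f['hand_eye'])
    else:
        M=np.eye(4);M[:3,:3]=f['rotation'];M[:3,3]=f['origin']
    f['M']=M;return f
def ray(f,p):
    d=np.linalg.inv(f['intrinsics'])@[p[0],p[1],1.];return f['M'][:3,3],f['M'][:3,:3]@d
def atz(f,p,z):
    o,d=ray(f,p);return o+d*(z-o[2])/d[2]
def dep(f,p):
    o,d=ray(f,p);u,v=int(round(p[0])),int(round(p[1]))
    a=f['range_z'][max(v-1,0):v+2,max(u-1,0):u+2];a=a[a>0]
    return o+d*np.median(a) if a.size else None
def save(f,n,box=None,s=1):
    im=f['pixels'][:,:,::-1]
    if box: im=im[box[1]:box[3],box[0]:box[2]]
    cv2.imwrite('pics/'+n,cv2.resize(im,None,fx=s,fy=s))
E
python3 - <<'E'
from h import *
np.set_printoptions(precision=4,suppress=True)
s=r.read_state();print(s)
for n in ('scene','top'):
    f=cam(n);save(f,n+'0.png');print(n,f['M'],f['intrinsics'][0])
    for t in ['lock_pivot','bat_knob','door_hinge','door_handle','shield_box','mat','handset','meter_yellow','side_cutter','solder_spool','flux_tin','tray_bar']:
        q=r.tip_of(n,t)
        for d in q[:1]:print(t,np.round(d['position']),round(d['conf'],2),dep(f,d['position']))
E
```

```text
pics
{'t': 0.0, 'qpos': array([-82.8283,  24.9357,   1.4314,  90.1898,  -0.6654,  64.9741,
        -4.3035]), 'joint_vel': array([ 0.0806, -0.0786,  0.1449, -0.0556,  0.0038,  0.0688,  0.0134]), 'tau': array([  0.0014, -66.7848,   0.9862, -31.4447,  -0.0602,   0.0431,
         0.0002]), 'ee_pos': array([0.1411, 0.6083, 0.2259]), 'tool_rot': array([-179.9092,    0.0078,  166.9442]), 'ft_force': array([-1.0153,  0.3652,  0.109 ]), 'wrist_torque': array([ 0.0148, -0.0059,  0.0146]), 'gripper_force': 0.0, 'width': 1.0016446882525973}
scene [[-135.0871   -0.1125  -56.7238   -0.0948]
 [-135.0871   -0.1125  -56.7238   -0.4061]
 [-135.0871   -0.1125  -56.7238    0.878 ]
 [   0.        0.        0.        1.    ]] [367.2832   0.     324.3992]
lock_pivot [296. 170.] 0.73 [-57.6875 -57.9989 -56.7148]
bat_knob [286. 150.] 0.54 [-52.1589 -52.4702 -51.1861]
door_hinge [329. 204.] 0.89 [-66.5768 -66.8881 -65.6041]
door_handle [280. 206.] 0.84 [-46.4278 -46.7392 -45.4551]
shield_box [321. 191.] 0.73 [-65.1499 -65.4613 -64.1772]
mat [236. 208.] 0.62 [-30.0023 -30.3137 -29.0296]
handset [436. 284.] 0.
[... 285 characters left out ...]
482  -88.4646    0.3   ]
 [-169.0945    0.8482  -88.4646    0.001 ]
 [-169.0945    0.8482  -88.4646    1.3448]
 [   0.        0.        0.        1.    ]] [400.6377   0.     323.5693]
lock_pivot [264. 159.] 0.59 [-82.3892 -82.6882 -81.3444]
bat_knob [251. 152.] 0.47 [-71.8279 -72.1269 -70.7831]
door_handle [255. 153.] 0.41 [-74.1821 -74.4811 -73.1373]
shield_box [300. 158.] 0.66 [-102.782  -103.0809 -101.7372]
mat [238. 219.] 0.59 [-70.9079 -71.2069 -69.8631]
meter_yellow [437. 248.] 0.88 [-176.3551 -176.6541 -175.3103]
side_cutter [436. 200.] 0.47 [-184.5761 -184.875  -183.5312]
solder_spool [239. 170.] 0.49 [-72.2162 -72.5152 -71.1714]
flux_tin [254. 152.] 0.71 [-73.4743 -73.7733 -72.4295]
```

```bash
sed -i "s/M\[:3,:3\]=f\['rotation'\]/M[:3,:3]=R.from_euler('xyz',f['rotation'],degrees=True).as_matrix()/" h.py
python3 - <<'E'
from h import *
np.set_printoptions(precision=4,suppress=True)
Z=dict(lock_pivot=.07,bat_knob=.14,door_hinge=.058,door_handle=.058,shield_box=0.0,mat=0.0,meter_yellow=0,side_cutter=0,solder_spool=0,flux_tin=0)
for n in ('scene','top'):
    f=cam(n);print(n,f['M'][:3,3],f['rotation'])
    for t in Z:
        q=r.tip_of(n,t)
        for d in q[:1]:print(t,np.round(d['position']),round(d['conf'],2),dep(f,d['position']),atz(f,d['position'],Z[t]))
E
```

```text
scene [-0.0948 -0.4061  0.878 ] [-135.0871   -0.1125  -56.7238]
lock_pivot [295. 169.] 0.96 [0.6623 0.208  0.0818] [0.6735 0.2171 0.07  ]
bat_knob [288. 149.] 0.57 [0.6734 0.2429 0.1459] [0.6795 0.248  0.14  ]
door_hinge [326. 209.] 0.97 [0.5808 0.0279 0.0607] [0.5831 0.0294 0.058 ]
door_handle [280. 206.] 0.56 [0.5076 0.1556 0.0622] [0.5107 0.1584 0.058 ]
shield_box [324. 196.] 0.83 [0.607  0.0522 0.0807] [0.678  0.0985 0.    ]
mat [237. 209.] 0.66 [0.462  0.3053 0.004 ] [0.4646 0.3085 0.    ]
meter_yellow [413. 322.] 0.98 [ 0.3892 -0.351   0.0385] [ 0.4114 -0.3484  0.    ]
side_cutter [436. 285.] 0.66 [ 0.5262 -0.3593  0.033 ] [ 0.5504 -0.3575  0.    ]
solder_spool [261. 177.] 0.61 [0.6261 0.3391 0.011 ] [0.6352 0.3485 0.    ]
flux_tin [256. 249.] 0.52 [0.3621 0.1336 0.0156] [0.3704 0.1434 0.    ]
top [0.3    0.001  1.3448] [-169.0945    0.8482  -88.4646]
lock_pivot [267. 160.] 0.59 [0.665  0.2137 0.0817] [0.6684 0.2157 0.07  ]
bat_knob [252. 151.] 0.53 [0.6712 0.2511 0.1533] [0.6754 0.2539 0.14  ]
door_hinge [323. 184.] 0.58 [0.5892 0.0284 0.0779] [0.5937 0.0289 0.058 ]
door_handle [285. 210.] 0.59 [0.513  0.1568 0.0015] [0.504  0.1503 0.058 ]
shield_box [298. 158.] 0.71 [0.6762 0.1155 0.0789] [0.6996 0.1227 0.    ]
mat [241. 219.] 0.81 [0.4796 0.306  0.0026] [0.48   0.3066 0.    ]
meter_yellow [439. 248.] 0.58 [ 0.3964 -0.348   0.0423] [ 0.3996 -0.3594  0.    ]
side_cutter [435. 202.] 0.51 [ 0.5512 -0.3519  0.0015] [ 0.5515 -0.3524  0.    ]
solder_spool [238. 170.] 0.57 [0.6403 0.3191 0.0395] [0.6506 0.3287 0.    ]
flux_tin [284. 258.] 0.66 [0.3516 0.1506 0.0163] [0.3522 0.1524 0.    ]
```

View pics/scene0.png

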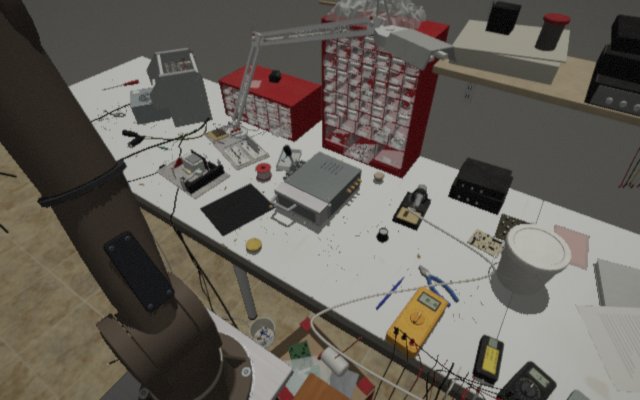

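View pics/top0.png

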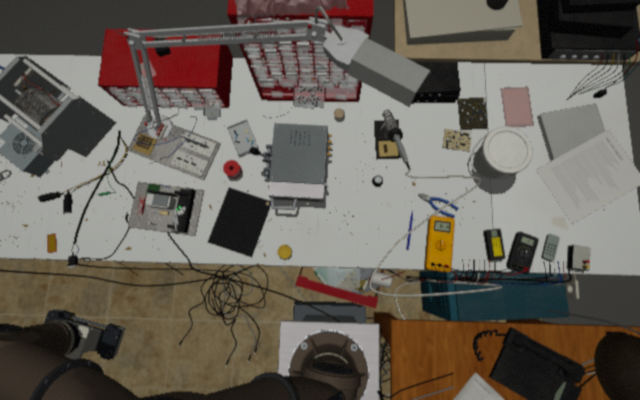

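```bash
python3 - <<'E'
from h import *
np.set_printoptions(precision=4,suppress=True)
for n in ('top','scene'):
    f=cam(n);K=f['intrinsics'];z=f['range_z'];v,u=np.mgrid[:400,:640]
    P=np.stack([(u-K[0,2])/K[0,0]*z,(v-K[1,2])/K[1,1]*z,z],-1)@f['M'][:3,:3].T+f['M'][:3,3]
    roi=(P[...,0]>.45)&(P[...,0]<.85)&(P[...,1]>-.02)&(P[...,1]<.22)&(z>0)
    m=(roi&(P[...,2]>.072)&(P[...,2]<.088)).astype(np.uint8)
    k,l,st,_=cv2.connectedComponentsWithStats(cv2.morphologyEx(m,cv2.MORPH_OPEN,np.ones((3,3))))
    i=1+st[1:,4].argmax();q=P[l==i];print(n,len(q),np.median(q[:,2]),cv2.minAreaRect(q[:,:2].astype(np.float32)*1000))
    sat=f['pixels'].max(2)
    m=(z>0)&(abs(P[...,2])<.012)&(sat<60)&(P[...,0]>.33)&(P[...,0]<.62)&(P[...,1]>.15)&(P[...,1]<.45)
    m=cv2.morphologyEx(m.astype(np.uint8),cv2.MORPH_OPEN,np.ones((3,3)))
    k,l,st,_=cv2.connectedComponentsWithStats(m);i=1+st[1:,4].argmax();q=P[l==i]
    print('mat',len(q),cv2.minAreaRect(q[:,:2].astype(np.float32)*1000))
    k=(P[...,2]>.1)&(P[...,2]<.2)&(P[...,0]>.6)&(P[...,0]<.74)&(P[...,1]>.18)&(P[...,1]<.3)&(z>0)
    q=P[k];print('knob',len(q),q.mean(0) if len(q) else'',q.min(0),q.max(0))
    k=(P[...,2]>.045)&(P[...,2]<.07)&(P[...,0]>.46)&(P[...,0]<.535)&(P[...,1]>.08)&(P[...,1]<.24)&(z>0)
    q=P[k];print('handle',len(q),q.mean(0),q.min(0),q.max(0))
E
```

```text
top 4038 0.07939986398593202 ((670.2237548828125, 121.92723083496094), (195.43206787109375, 249.41261291503906), 88.12987518310547)
mat 2535 ((470.20074462890625, 309.5840759277344), (156.79336547851562, 193.3866424560547), 72.8981704711914)
knob 89 [0.6763 0.2421 0.1387] [0.6649 0.2084 0.1   ] [0.6891 0.2627 0.1564]
handle 108 [0.5164 0.1568 0.0613] [0.5069 0.1162 0.0531] [0.5345 0.198  0.0682]
scene 2864 0.08019115844320107 ((669.8236694335938, 121.86709594726562), (196.9961395263672, 253.10360717773438), 88.6921157836914)
mat 1862 ((469.1092834472656, 310.5425720214844), (159.25059509277344, 194.57217407226562), 72.5005111694336)
knob 99 [0.6735 0.2404 0.1335] [0.6637 0.2088 0.1001] [0.6874 0.2612 0.1574]
handle 103 [0.5152 0.1558 0.0617] [0.5054 0.1174 0.0541] [0.5349 0.1996 0.0669]
```

```bash
cat >> h.py <<'E'
def to(target,ypr=None):
    "print slide (40 mm units) & rot (5 deg units) needed, in present tool axes"
    s=r.read_state();A=R.from_euler('xyz',s['tool_rot'],degrees=True)
    print('pos',np.round(s['ee_pos'],4),'rot',np.round(s['tool_rot'],2),'F',np.round(s['ft_force'],1),'w',round(s['width'],3),'g',round(s['gripper_force'],1),'t',round(s['t'],2))
    if target is not None: print('slide',np.round(A.inv().apply(np.array(target)-s['ee_pos'])/.04,2))
    if ypr is not None: print('rot',np.round((A.inv()*R.from_euler('xyz',ypr,degrees=True)).as_rotvec(degrees=True)/5,2))
BY=-1.6
def box(p,cx=.694,cy=.113,yaw=BY):
    return R.from_euler('z',yaw,degrees=True).apply(p)+[cx,cy,0]
E
Z='{"slide":[0,0,0],"rot":[0,0,1]}'
python3 -m creep '[{"slide":[0,0,-0.3],"rot":[0,0,1]},{"slide":[0,0,-0.5],"rot":[0,0,1]},{"slide":[0,0,-0.5],"rot":[0,0,1]},{"slide":[0,0,-0.5],"rot":[0,0,1]},{"slide":[0,0,-0.5],"rot":[0,0,1]},{"slide":[0,0,-0.3],"rot":[0,0,1]},{"slide":[0,0,0],"rot":[0,0,1]},{"slide":[0,0,0],"rot":[0,0,1]},{"slide":[0,0,0],"rot":[0,0,1]},{"slide":[0,0,0],"rot":[0,0,1]}]' 1 20
python3 -m creep '[{"slide":[0,0,0],"rot":[0,0,1]},{"slide":[0,0,0],"rot":[0,0,1]},{"slide":[0,0,0],"rot":[0,0,1]},{"slide":[0,0,0],"rot":[0,0,1]},{"slide":[0,0,0],"rot":[0,0,1]},{"slide":[0,0,0],"rot":[0,0,0.7]},{"slide":[0,0,0],"rot":[0,0,0]}]'
python3 -c "
from h import *
to([.55,.25,.35],[180,0,88.4]);print(r.read_state()['qpos'])"
```

```text
t: 3.33
ee_pos: [0.1412, 0.6088, 0.3309]
tool_rot: [180.0, -0.0, 116.7]
ft_force: [-0.3, 0.1, 0.9]
width: 0.998
gripper_force: 0.0
t: 3.92
ee_pos: [0.1411, 0.6089, 0.3307]
tool_rot: [180.0, 0.0, 88.3]
ft_force: [-0.5, -0.5, -0.0]
width: 1.004
gripper_force: 0.0
pos [0.1411 0.6089 0.3307] rot [180.     0.    88.28] F [-0.5 -0.5 -0. ] w 1.004 g 0.0 t 3.92
slide [-8.66 10.49 -0.48]
rot [ 0.    0.   -0.02]
[-94.1318579   21.64029808  18.17908546  81.74008228  -6.76011231
  77.69137985 -77.42799276]
```

```bash

python3 -m creep '[{"slide":[-0.3,0.4,0],"rot":[0,0,0]},{"slide":[-0.45,0.55,0],"rot":[0,0,0]},{"slide":[-0.45,0.55,0],"rot":[0,0,0]},{"slide":[-0.45,0.55,0],"rot":[0,0,0]},{"slide":[-0.45,0.55,0],"rot":[0,0,0]},{"slide":[-0.45,0.55,0],"rot":[0,0,0]},{"slide":[-0.45,0.55,0],"rot":[0,0,0]},{"slide":[-0.45,0.55,0],"rot":[0,0,0]},{"slide":[-0.45,0.55,0],"rot":[0,0,0]},{"slide":[-0.45,0.55,0],"rot":[0,0,0]}]'
python3 -m creep '[{"slide":[-0.45,0.55,0],"rot":[0,0,0]},{"slide":[-0.45,0.55,0],"rot":[0,0,0]},{"slide":[-0.45,0.55,0],"rot":[0,0,0]},{"slide":[-0.45,0.55,0],"rot":[0,0,0]},{"slide":[-0.45,0.55,0],"rot":[0,0,0]},{"slide":[-0.45,0.55,0],"rot":[0,0,0]},{"slide":[-0.45,0.55,0],"rot":[0,0,0]},{"slide":[-0.45,0.5,0],"rot":[0,0,0]},{"slide":[-0.3,0.3,0],"rot":[0,0,0]},{"slide":[0,0,0],"rot":[0,0,0]}]'
python3 - <<'E'
from h import *
to([.677,.248,.2],[180,0,88.4]);print(r.read_state()['qpos'])
f=cam('wrist');save(f,'w0.png')
for t,z in [('lock_pivot',.07),('bat_knob',.140),('door_handle',.058),('mat',0)]:
    for d in r.tip_of('wrist',t)[:1]:print(t,np.round(d['position']),round(d['conf'],2),dep(f,d['position']),atz(f,d['position'],z))
print(box([-.02,.101,.07]),box([-.02,.135,.14]),box([-.183,.04,.058]))
E
```

```text
t: 4.75
ee_pos: [0.3513, 0.4281, 0.3309]
tool_rot: [180.0, -0.0, 88.6]
ft_force: [0.3, -0.2, 0.8]
width: 1.001
gripper_force: 0.0
t: 5.58
ee_pos: [0.5349, 0.2637, 0.3309]
tool_rot: [179.9, 0.1, 88.2]
ft_force: [0.2, -0.3, 0.8]
width: 1.0
gripper_force: 0.0
pos [0.5349 0.2637 0.3309] rot [1.799e+02 1.000e-01 8.823e+01] F [ 0.2 -0.3  0.8] w 1.0 g 0.0 t 5.58
slide [-0.28  3.56  3.28]
rot [ 0.02  0.02 -0.03]
[-52.89911329  19.42919995  30.32507201  86.70429403  -9.80561421
  76.5095045  -23.48696039]
lock_pivot [428. 198.] 0.94 [0.66642313 0.22520433 0.10001782] [0.67640727 0.21639576 0.07      ]
bat_knob [452. 182.] 0.79 [0.67150551 0.25667635 0.15349282] [0.67691236 0.25335111 0.14      ]
door_handle [301. 237.] 0.56 [0.50741873 0.16257788 0.06074293] [0.50722959 0.16144586 0.058     ]
mat [273. 124.] 0.94 [0.47094385 0.31319398 0.00350291] [4.70467735e-01 3.13004856e-01 5.55111512e-17]
[0.67682788 0.21451905 0.07      ] [0.67777722 0.2485058  0.14      ] [0.51218821 0.15809406 0.058     ]
```

View pics/w0.png

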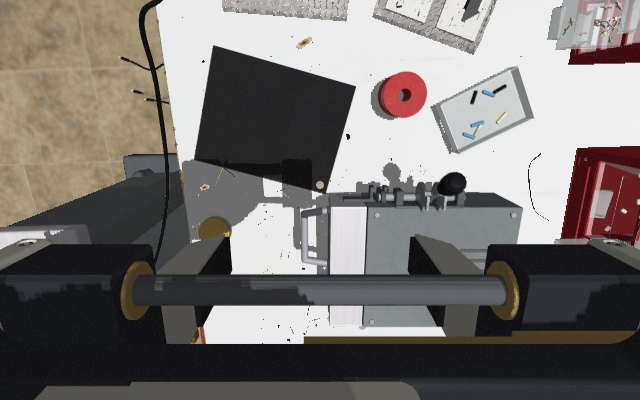

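```bash
python3 - <<'E'
from h import *
np.set_printoptions(precision=4,suppress=True)
f=cam('wrist');K=f['intrinsics'];z=f['range_z'];v,u=np.mgrid[:400,:640]
P=np.stack([(u-K[0,2])/K[0,0]*z,(v-K[1,2])/K[1,1]*z,z],-1)@f['M'][:3,:3].T+f['M'][:3,3]
g=(z>0)&(abs(P[...,2]-.08)<.006)&(P[...,0]>.5)&(P[...,0]<.82)
for y0,y1 in((.1,.23),):
  pts=[]
  for x in np.arange(.61,.79,.005):
    k=g&(abs(P[...,0]-x)<.0025)&(P[...,1]<.207+.0)
    a=P[k][:,1]
    if len(a): pts.append((x,a.max(),a.min()))
  pts=np.array(pts);print(pts[::4]);print(np.polyfit(pts[:,0]-.694,pts[:,1],1),np.median(P[g][:,2]))
k=(z>0)&(P[...,2]>.118)&(P[...,2]<.165)&(abs(P[...,0]-.677)<.03)&(abs(P[...,1]-.25)<.04)
q=P[k];print(len(q),q.mean(0),q.min(0),q.max(0))
k=g&(P[...,1]>.1)&(P[...,1]<.19);print('x',P[k][:,0].min(),P[k][:,0].max())
E
```

```text
[[0.61   0.2067 0.0294]
 [0.63   0.2062 0.0287]
 [0.65   0.2057 0.0285]
 [0.67   0.2025 0.0283]
 [0.69   0.203  0.0281]
 [0.71   0.2069 0.1559]
 [0.73   0.2047 0.1368]
 [0.75   0.2043 0.1225]
 [0.77   0.2037 0.1623]
 [0.79   0.2029 0.1616]]
[-0.0162  0.2053] 0.08011154178143612
545 [0.6736 0.2534 0.1491] [0.6647 0.2361 0.123 ] [0.6892 0.2657 0.1572]
x 0.5461001631349576 0.795539654174892
```

```bash
sed -i 's/cy=.113/cy=.115/;s/BY=-1.6/BY=-1.4/' h.py
python3 -m creep '[{"slide":[0,0.4,0.1],"rot":[0,0,0]},{"slide":[-0.05,0.4,0.25],"rot":[0,0,0]},{"slide":[-0.05,0.4,0.4],"rot":[0,0,0]},{"slide":[-0.05,0.4,0.4],"rot":[0,0,0]},{"slide":[-0.05,0.4,0.4],"rot":[0,0,0]},{"slide":[-0.05,0.4,0.4],"rot":[0,0,0]},{"slide":[-0.05,0.4,0.3],"rot":[0,0,0]},{"slide":[0,0.4,0.15],"rot":[0,0,0]},{"slide":[0,0.3,0],"rot":[0,0,0]},{"slide":[0,0,0],"rot":[0,0,0]}]'
python3 -c "
from h import *
p=box([-.02,.101+.0339,.1402]);print(p)
to(p-[0,0,.019],[180,0,88.6]);print(r.read_state()['qpos'])"
```

```text
t: 6.72
ee_pos: [0.6726, 0.2526, 0.2334]
tool_rot: [-180.0, 0.1, 88.5]
ft_force: [0.5, -0.9, 0.7]
width: 0.999
gripper_force: 0.0
[0.67730187 0.25034837 0.1402    ]
pos [0.6726 0.2526 0.2334] rot [-1.7997e+02  7.0000e-02  8.8480e+01] F [ 0.5 -0.9  0.7] w 0.999 g 0.0 t 6.72
slide [-0.05  0.12  2.81]
rot [-0.01  0.01 -0.02]
[-41.0045887   35.51034947  28.70638303  75.93951996 -16.9241399
  72.80113422 -13.34297757]
```

```bash

python3 -m creep '[{"slide":[-0.05,0.12,0.3],"rot":[0,0,0]},{"slide":[0,0,0.4],"rot":[0,0,0]},{"slide":[0,0,0.4],"rot":[0,0,0]},{"slide":[0,0,0.4],"rot":[0,0,0]},{"slide":[0,0,0.4],"rot":[0,0,0]},{"slide":[0,0,0.4],"rot":[0,0,0]},{"slide":[0,0,0.3],"rot":[0,0,0]},{"slide":[0,0,0.2],"rot":[0,0,0]},{"slide":[0,0,0],"rot":[0,0,0]},{"slide":[0,0,0],"rot":[0,0,0]}]'
python3 -m creep '[{"slide":[0,0,0],"rot":[0,0,0]},{"slide":[0,0,0],"rot":[0,0,0]},{"slide":[0,0,0],"rot":[0,0,0]},{"slide":[0,0,0],"rot":[0,0,0]},{"slide":[0,0,0],"rot":[0,0,0]},{"slide":[0,0,0],"rot":[0,0,0]},{"slide":[0,0,0],"rot":[0,0,0]},{"slide":[0,0,0],"rot":[0,0,0]}]' -1 30
python3 -c "
from h import *
f=cam('wrist');save(f,'w1.png')
p=box([-.02,.101+.0339,.1402])
to(p-[0,0,.019])"
```

```text
t: 7.55
ee_pos: [0.6762, 0.2504, 0.1228]
tool_rot: [-180.0, -0.0, 88.5]
ft_force: [1.1, -0.6, -0.5]
width: 1.001
gripper_force: 0.0
t: 8.22
ee_pos: [0.6764, 0.2502, 0.1228]
tool_rot: [-180.0, -0.0, 88.4]
ft_force: [0.1, 0.4, 0.7]
width: 0.468
gripper_force: 0.0
pos [0.6764 0.2502 0.1227] rot [-180.      0.     88.44] F [-0.1 -0.3 -0.5] w 0.426 g 0.0 t 8.27
slide [0.01 0.02 0.04]
```

View pics/w1.png

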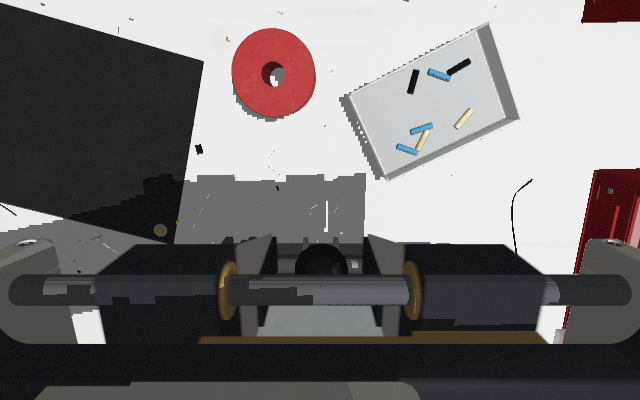

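```bash

python3 -m creep '[{"slide":[0,0,0],"rot":[0,0,0]},{"slide":[0,0,0],"rot":[0,0,0]},{"slide":[0,0,0],"rot":[0,0,0]},{"slide":[0,0,0],"rot":[0,0,0]},{"slide":[0,0,0],"rot":[0,0,0]},{"slide":[0,0,0],"rot":[0,0,0]}]'
python3 -m creep '[{"slide":[0.037,0,-0.076],"rot":[0,0,0]},{"slide":[0.037,0,-0.076],"rot":[0,0,0]},{"slide":[0.037,0,-0.076],"rot":[0,0,0]},{"slide":[0.036,0,-0.076],"rot":[0,0,0]},{"slide":[0,0,0],"rot":[0,0,0]},{"slide":[0,0,0],"rot":[0,0,0]},{"slide":[0,0,0],"rot":[0,0,0]}]'
python3 -c "
from h import *
to(None)"
```

```text
t: 8.77
ee_pos: [0.6768, 0.25, 0.1228]
tool_rot: [180.0, 0.0, 88.4]
ft_force: [3.4, 0.7, -0.5]
width: 0.251
gripper_force: 30.0
t: 9.35
ee_pos: [0.6768, 0.2547, 0.1342]
tool_rot: [-180.0, 0.1, 88.4]
ft_force: [4.5, -1.4, -7.5]
width: 0.257
gripper_force: 30.0
pos [0.6768 0.2547 0.1342] rot [-1.800e+02  1.100e-01  8.839e+01] F [ 4.5 -1.4 -7.5] w 0.257 g 30.0 t 9.35
```

```bash

python3 -m creep '[{"slide":[-0.105,0,-0.048],"rot":[0,0,0]},{"slide":[-0.108,0,-0.042],"rot":[0,0,0]},{"slide":[-0.110,0,-0.037],"rot":[0,0,0]},{"slide":[-0.111,0,-0.031],"rot":[0,0,0]},{"slide":[-0.113,0,-0.026],"rot":[0,0,0]},{"slide":[0,0,0],"rot":[0,0,0]},{"slide":[0,0,0],"rot":[0,0,0]}]'
python3 -c "
from h import *
to(None)
p=np.array([.2165,.07]);e=r.read_state()['ee_pos'];d=e[1:]+[0,.019]-p;print(np.hypot(*d),np.arctan2(d[0],d[1]))"
```

```text
t: 9.93
ee_pos: [0.6761, 0.2337, 0.1417]
tool_rot: [-180.0, 0.0, 88.4]
ft_force: [4.5, -1.3, -7.0]
width: 0.254
gripper_force: 30.0
pos [0.6761 0.2337 0.1417] rot [-1.7999e+02  4.0000e-02  8.8400e+01] F [ 4.5 -1.3 -7. ] w 0.254 g 30.0 t 9.93
0.09229225647810728 0.18698628544567508
```

```bash

python3 -m creep '[{"slide":[-0.114,0,-0.024],"rot":[0,0,0]},{"slide":[-0.115,0,-0.018],"rot":[0,0,0]},{"slide":[-0.115,0,-0.012],"rot":[0,0,0]},{"slide":[-0.116,0,-0.003],"rot":[0,0,0]},{"slide":[-0.116,0,0.003],"rot":[0,0,0]},{"slide":[-0.115,0,0.009],"rot":[0,0,0]},{"slide":[-0.115,0,0.014],"rot":[0,0,0]},{"slide":[-0.114,0,0.02],"rot":[0,0,0]},{"slide":[0,0,0],"rot":[0,0,0]}]'
python3 -c "
from h import *
to(None)
p=np.array([.2165,.07]);e=r.read_state()['ee_pos'];d=e[1:]+[0,.019]-p;print(np.hypot(*d),np.arctan2(d[0],d[1]))"
```

```text
t: 10.68
ee_pos: [0.675, 0.1978, 0.1422]
tool_rot: [-180.0, -0.0, 88.4]
ft_force: [5.5, 2.6, -6.8]
width: 0.252
gripper_force: 30.0
pos [0.675  0.1978 0.1422] rot [-1.7999e+02 -4.0000e-02  8.8450e+01] F [ 5.5  2.6 -6.8] w 0.252 g 30.0 t 10.68
0.09311621454399337 -0.2018797713045525
```

```bash

python3 -m creep '[{"slide":[-0.113,0,0.026],"rot":[0,0,0]},{"slide":[-0.111,0,0.031],"rot":[0,0,0]},{"slide":[-0.110,0,0.037],"rot":[0,0,0]},{"slide":[-0.108,0,0.042],"rot":[0,0,0]},{"slide":[-0.105,0,0.048],"rot":[0,0,0]},{"slide":[-0.1,0,0.05],"rot":[0,0,0]},{"slide":[0,0,0],"rot":[0,0,0]},{"slide":[0,0,0],"rot":[0,0,0]}]'
python3 -c "
from h import *
to(None)
p=np.array([.2165,.07]);e=r.read_state()['ee_pos'];d=e[1:]+[0,.019]-p;print(np.hypot(*d),np.arctan2(d[0],d[1]))"
```

```text
t: 11.35
ee_pos: [0.6744, 0.1756, 0.1334]
tool_rot: [180.0, -0.2, 88.6]
ft_force: [4.7, 6.9, -4.2]
width: 0.256
gripper_force: 30.0
pos [0.6744 0.1756 0.1334] rot [179.96  -0.24  88.61] F [ 4.7  6.9 -4.2] w 0.256 g 30.0 t 11.35
0.09203490984315256 -0.46072205578618963
```

```bash

python3 -m creep '[{"slide":[-0.03,0,0.015],"rot":[0,0,0]},{"slide":[0.03,0,0.067],"rot":[0,0,0]},{"slide":[0.032,0,0.067],"rot":[0,0,0]},{"slide":[0.032,0,0.067],"rot":[0,0,0]},{"slide":[0.032,0,0.067],"rot":[0,0,0]},{"slide":[0,0,0],"rot":[0,0,0]},{"slide":[0,0,0],"rot":[0,0,0]}]'
python3 -m creep '[{"slide":[0,0,0],"rot":[0,0,0]},{"slide":[0,0,0],"rot":[0,0,0]},{"slide":[0,0,0],"rot":[0,0,0]},{"slide":[0,0,0],"rot":[0,0,0]},{"slide":[0,0,0],"rot":[0,0,0]},{"slide":[0,0,0],"rot":[0,0,0]},{"slide":[0,0,0],"rot":[0,0,0]},{"slide":[0,0,0],"rot":[0,0,0]},{"slide":[0,0,0],"rot":[0,0,0]},{"slide":[0,0,0],"rot":[0,0,0]}]' 0.6
python3 -m creep '[{"slide":[0,0,-0.3],"rot":[0,0,0]},{"slide":[0,0,-0.5],"rot":[0,0,0]},{"slide":[0,0,-0.5],"rot":[0,0,0]},{"slide":[0,-0.3,-0.5],"rot":[0,0,0]},{"slide":[0,-0.5,-0.5],"rot":[0,0,0]},{"slide":[0,-0.5,-0.5],"rot":[0,0,0]},{"slide":[0,-0.5,-0.3],"rot":[0,0,0]},{"slide":[0,-0.5,0],"rot":[0,0,0]},{"slide":[0,-0.3,0],"rot":[0,0,0]},{"slide":[0,0,0],"rot":[0,0,0]}]'
python3 - <<'E'
from h import *
np.set_printoptions(precision=4,suppress=True)
h=box([-.183,.04,.058]);print(h);to(h,[180,0,-1.4])
f=cam('wrist');save(f,'w2.png')
K=f['intrinsics'];z=f['range_z'];v,u=np.mgrid[:400,:640]
P=np.stack([(u-K[0,2])/K[0,0]*z,(v-K[1,2])/K[1,1]*z,z],-1)@f['M'][:3,:3].T+f['M'][:3,3]
k=(z>0)&(P[...,2]>.118)&(P[...,2]<.165)&(abs(P[...,0]-.677)<.03)&(abs(P[...,1]-.2)<.07)
q=P[k];print(len(q),q.mean(0),q.min(0),q.max(0))
f=cam('top')
print(r.tip_of('top','bat_knob')[:1]);K=f['intrinsics'];z=f['range_z']
P=np.stack([(u-K[0,2])/K[0,0]*z,(v-K[1,2])/K[1,1]*z,z],-1)@f['M'][:3,:3].T+f['M'][:3,3]
k=(z>0)&(P[...,2]>.11)&(P[...,2]<.18)&(abs(P[...,0]-.677)<.03)&(abs(P[...,1]-.2)<.07)
q=P[k];print(len(q),q.mean(0),q.min(0),q.max(0)) if len(q) else 0
E
```

```text
t: 11.93
ee_pos: [0.6748, 0.1801, 0.1233]
tool_rot: [179.9, -0.3, 88.6]
ft_force: [1.9, 7.0, 2.4]
width: 0.255
gripper_force: 30.0
t: 12.77
ee_pos: [0.6744, 0.1753, 0.122]
tool_rot: [-180.0, 0.0, 88.4]
ft_force: [0.2, 0.2, 1.1]
width: 0.798
gripper_force: 0.0
t: 13.6
ee_pos: [0.5685, 0.1787, 0.2475]
tool_rot: [-180.0, -0.1, 88.5]
ft_force: [-0.4, 0.8, -0.0]
width: 0.801
gripper_force: 0.0
[0.512  0.1595 0.058 ]
pos [0.5685 0.1787 0.2475] rot [-179.99   -0.1    88.5 ] F [-0.4  0.8 -0. ] w 0.801 g 0.0 t 13.6
slide [-0.53 -1.4   4.74]
rot [-0.02 -0.01 17.98]
1128 [0.6718 0.1871 0.1466] [0.6626 0.1695 0.1187] [0.6858 0.2008 0.157 ]
[]
```

View pics/w2.png

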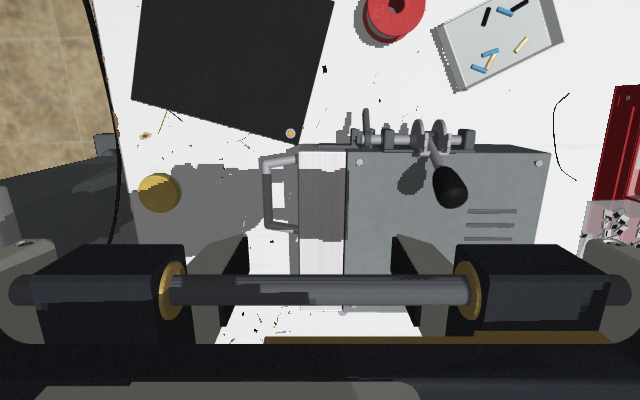

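```bash

python3 -m creep '[{"slide":[-0.1,-0.3,0],"rot":[0,0,0]},{"slide":[-0.2,-0.5,0],"rot":[0,0,0]},{"slide":[-0.2,-0.4,0],"rot":[0,0,0]},{"slide":[0,-0.2,0],"rot":[0,0,0]},{"slide":[0,0,0],"rot":[0,0,0]},{"slide":[0,0,0],"rot":[0,0,0]}]' -0.56
cat >> h.py <<'E'
def cloud(n):
    f=cam(n);K=f['intrinsics'];z=f['range_z'];v,u=np.mgrid[:400,:640]
    P=np.stack([(u-K[0,2])/K[0,0]*z,(v-K[1,2])/K[1,1]*z,z],-1)@f['M'][:3,:3].T+f['M'][:3,3]
    return f,P[z>0]
E
python3 - <<'E'
from h import *
np.set_printoptions(precision=4,suppress=True)
f,P=cloud('wrist')
k=(P[:,2]>.05)&(P[:,2]<.068)&(abs(P[:,0]-.512)<.02)&(abs(P[:,1]-.16)<.05)
q=P[k];print(len(q))
for y in np.arange(.12,.21,.01):
    a=q[abs(q[:,1]-y)<.005]
    if len(a):print(round(y,2),a[:,0].min(),a[:,0].max(),a[:,2].max(),len(a))
h=box([-.183,.04,.058]);to(h-[0,0,.014],[180,0,88.6])
E
```

```text
t: 14.25
ee_pos: [0.5148, 0.1603, 0.2463]
tool_rot: [179.9, -0.0, 88.5]
ft_force: [0.5, 0.5, 0.4]
width: 0.416
gripper_force: 0.0
939
0.12 0.5071627996647394 0.531901157058777 0.06472716632138814 62
0.13 0.506083018761589 0.5319896462477792 0.06495976142229698 172
0.14 0.5064788513352572 0.5152839244074834 0.06408362015757568 81
0.15 0.5068261516766944 0.5155456314812742 0.06506146498809579 83
0.16 0.507160040133794 0.5158155310687461 0.06570719990900403 85
0.17 0.5074638407659521 0.5161002738054027 0.0650246449590704 86
0.18 0.5078040725491204 0.5163548271023597 0.06500723201991604 86
0.19 0.5081653339406965 0.5309516073390161 0.06546000347590852 117
0.2 0.5085168006102178 0.5319571687392646 0.06528053256219918 167
pos [0.515  0.1603 0.2462] rot [179.94  -0.02  88.46] F [-0.   0.1  0.5] w 0.376 g 0.0 t 14.3
slide [-0.03 -0.08  5.06]
rot [ 0.01 -0.   -0.03]
```

```bash

python3 -m creep '[{"slide":[0,-0.08,0.3],"rot":[0,0,0]},{"slide":[0,0,0.5],"rot":[0,0,0]},{"slide":[0,0,0.5],"rot":[0,0,0]},{"slide":[0,0,0.5],"rot":[0,0,0]},{"slide":[0,0,0.5],"rot":[0,0,0]},{"slide":[0,0,0.3],"rot":[0,0,0]},{"slide":[0,0,0.2],"rot":[0,0,0]},{"slide":[0,0,0],"rot":[0,0,0]}]'
python3 -c "
from h import *
to([.5117,.16,.044],[180,0,88.4])"
```

```text
t: 14.97
ee_pos: [0.5107, 0.1598, 0.1324]
tool_rot: [-179.9, 0.1, 88.5]
ft_force: [0.4, -0.5, -0.0]
width: 0.22
gripper_force: 0.0
pos [0.5107 0.1598 0.1324] rot [-1.7989e+02  9.0000e-02  8.8450e+01] F [ 0.4 -0.5 -0. ] w 0.22 g 0.0 t 14.97
slide [0.01 0.03 2.21]
rot [-0.02  0.02  0.01]
```

```bash

python3 -m creep '[{"slide":[0,0.03,0.3],"rot":[0,0,0]},{"slide":[0,0,0.3],"rot":[0,0,0]},{"slide":[0,0,0.3],"rot":[0,0,0]},{"slide":[0,0,0.3],"rot":[0,0,0]},{"slide":[0,0,0.3],"rot":[0,0,0]},{"slide":[0,0,0.3],"rot":[0,0,0]},{"slide":[0,0,0.3],"rot":[0,0,0]},{"slide":[0,0,0.1],"rot":[0,0,0]},{"slide":[0,0,0],"rot":[0,0,0]}]'
python3 -m creep '[{"slide":[0,0,0],"rot":[0,0,0]},{"slide":[0,0,0],"rot":[0,0,0]},{"slide":[0,0,0],"rot":[0,0,0]},{"slide":[0,0,0],"rot":[0,0,0]},{"slide":[0,0,0],"rot":[0,0,0]},{"slide":[0,0,0],"rot":[0,0,0]}]' -1 10
python3 -c "
from h import *
to(None)
print(r.read_state()['qpos'])
h=box([-.1,-.09,.044]);e=r.read_state()['ee_pos'];print(h,e-h)"
```

```text
t: 15.72
ee_pos: [0.5122, 0.1599, 0.0458]
tool_rot: [-180.0, 0.0, 88.4]
ft_force: [-0.2, -0.4, 0.4]
width: 0.223
gripper_force: 0.0
t: 16.22
ee_pos: [0.5112, 0.1601, 0.0466]
tool_rot: [-179.9, -0.0, 88.5]
ft_force: [-5.4, -0.2, 6.6]
width: 0.103
gripper_force: 10.0
pos [0.5112 0.1601 0.0466] rot [-1.7994e+02 -4.0000e-02  8.8460e+01] F [-5.4 -0.2  6.6] w 0.103 g 10.0 t 16.22
[-40.06705695  30.9627228   23.5323223  114.71689291 -19.5175182
  38.14503092  -5.54855441]
[0.59183095 0.02747008 0.044     ] [-0.08058847  0.13258152  0.00264629]
```

```bash

python3 -m creep '[{"slide":[-0.075,-0.112,0],"rot":[0,0,-0.4]},{"slide":[-0.153,-0.222,0],"rot":[0,0,-0.8]},{"slide":[-0.153,-0.222,0],"rot":[0,0,-0.8]},{"slide":[-0.153,-0.222,0],"rot":[0,0,-0.8]},{"slide":[-0.153,-0.222,0],"rot":[0,0,-0.8]},{"slide":[-0.153,-0.222,0],"rot":[0,0,-0.8]},{"slide":[-0.153,-0.222,0],"rot":[0,0,-0.8]},{"slide":[0,0,0],"rot":[0,0,0]}]'
cat >> h.py <<'E'
def door():
    to(None);e=r.read_state();h=box([-.1,-.09,0]);d=(e['ee_pos']-h)[:2]
    print('r',np.hypot(*d),'theta',np.degrees(np.arctan2(d[1],d[0]))%360-(180-np.degrees(np.arctan2(130,83)))-BY,'yaw th',(e['tool_rot'][2]-88.6)%360)
    print(e['qpos'])
E
python3 -c "
from h import *
door()"
```

```text
t: 16.88
ee_pos: [0.4602, 0.1103, 0.0466]
tool_rot: [-179.9, -0.1, 114.6]
ft_force: [-5.3, 3.1, 6.0]
width: 0.104
gripper_force: 10.0
pos [0.4602 0.1103 0.0466] rot [-1.7993e+02 -6.0000e-02  1.1464e+02] F [-5.3  3.1  6. ] w 0.104 g 10.0 t 16.88
r 0.15554995466896981 theta 26.647370107178922 yaw th 26.036376261811938
[-32.11490436  25.81430701  15.97087105 122.78580833 -12.79334381
  33.00715344  17.75970339]
```

```bash

python3 -m creep '[{"slide":[-0.153,-0.222,0],"rot":[0,0,-0.8]},{"slide":[-0.153,-0.222,0],"rot":[0,0,-0.8]},{"slide":[-0.153,-0.222,0],"rot":[0,0,-0.8]},{"slide":[-0.153,-0.222,0],"rot":[0,0,-0.8]},{"slide":[-0.153,-0.222,0],"rot":[0,0,-0.8]},{"slide":[-0.153,-0.222,0],"rot":[0,0,-0.8]},{"slide":[-0.153,-0.222,0],"rot":[0,0,-0.8]},{"slide":[-0.153,-0.222,0],"rot":[0,0,-0.8]},{"slide":[0,0,0],"rot":[0,0,0]}]'
python3 -c "
from h import *
door()"
```

```text
t: 17.63
ee_pos: [0.4362, 0.0277, 0.0466]
tool_rot: [-179.9, -0.0, 146.6]
ft_force: [-6.4, 0.1, 9.0]
width: 0.107
gripper_force: 10.1
pos [0.4362 0.0277 0.0466] rot [-1.7993e+02 -1.0000e-02  1.4656e+02] F [-6.4  0.1  9. ] w 0.107 g 10.1 t 17.63
r 0.15563799897493008 theta 58.757099493732206 yaw th 57.955523588853396
[-15.99830505  22.94419176   6.75349575 127.02987252  -5.13331524
  30.32493235  51.21730825]
```

```bash

python3 -m creep '[{"slide":[-0.153,-0.222,0],"rot":[0,0,-0.8]},{"slide":[-0.153,-0.222,0],"rot":[0,0,-0.8]},{"slide":[-0.153,-0.222,0],"rot":[0,0,-0.8]},{"slide":[-0.153,-0.222,0],"rot":[0,0,-0.8]},{"slide":[-0.153,-0.222,0],"rot":[0,0,-0.8]},{"slide":[-0.153,-0.222,0],"rot":[0,0,-0.8]},{"slide":[-0.153,-0.222,0],"rot":[0,0,-0.8]},{"slide":[-0.153,-0.222,0],"rot":[0,0,-0.8]},{"slide":[-0.153,-0.222,0],"rot":[0,0,-0.8]},{"slide":[0,0,0],"rot":[0,0,0]}]'
python3 -c "
from h import *
door()"
```

```text
t: 18.47
ee_pos: [0.4664, -0.0637, 0.0466]
tool_rot: [-179.9, 0.1, -177.5]
ft_force: [-2.9, -0.7, 5.6]
width: 0.106
gripper_force: 10.1
pos [ 0.4664 -0.0637  0.0466] rot [-1.7992e+02  1.1000e-01 -1.7753e+02] F [-2.9 -0.7  5.6] w 0.106 g 10.1 t 18.47
r 0.15506124157231618 theta 94.86021697722661 yaw th 93.86852320589958
[  3.707894    25.1558452   -3.21768867 122.08816034   2.66556477
  32.70093011  91.02261914]
```

```bash

python3 -m creep '[{"slide":[0,0,0],"rot":[0,0,0]},{"slide":[0,0,0],"rot":[0,0,0]},{"slide":[0,0,0],"rot":[0,0,0]},{"slide":[0,0,-0.2],"rot":[0,0,0]},{"slide":[0,0,-0.5],"rot":[0,0,0]},{"slide":[0,0,-0.5],"rot":[0,0,0]},{"slide":[0,0,-0.5],"rot":[0,0,0]},{"slide":[0,0,-0.5],"rot":[0,0,0]},{"slide":[0,0,-0.5],"rot":[0,0,0]},{"slide":[0,0,-0.5],"rot":[0,0,0]}]' -0.56
python3 -m creep '[{"slide":[0,0,-0.5],"rot":[0,0,1]},{"slide":[0,0,-0.5],"rot":[0,0,1]},{"slide":[0,0,-0.5],"rot":[0,0,1]},{"slide":[0,0,-0.3],"rot":[0,0,1]},{"slide":[0,0,0],"rot":[0,0,1]},{"slide":[0,0,0],"rot":[0,0,1]},{"slide":[0,0,0],"rot":[0,0,1]},{"slide":[0,0,0],"rot":[0,0,1]},{"slide":[0,0,0],"rot":[0,0,1]},{"slide":[0,0,0],"rot":[0,0,1]}]'
python3 -m creep '[{"slide":[0,0,0],"rot":[0,0,1]},{"slide":[0,0,0],"rot":[0,0,1]},{"slide":[0,0,0],"rot":[0,0,1]},{"slide":[0,0,0],"rot":[0,0,1]},{"slide":[0,0,0],"rot":[0,0,1]},{"slide":[0,0,0],"rot":[0,0,1]},{"slide":[0,0,0],"rot":[0,0,1]},{"slide":[0,0,0],"rot":[0,0,1]},{"slide":[0,0,0],"rot":[0,0,0.8]},{"slide":[0,0,0],"rot":[0,0,0]}]'
python3 -c "
from h import *
to([.5,.07,.25],[180,0,88.6])"
```

```text
t: 19.3
ee_pos: [0.4647, -0.0607, 0.1756]
tool_rot: [180.0, 0.0, -177.5]
ft_force: [0.4, -0.7, 0.6]
width: 0.221
gripper_force: 0.0
t: 20.13
ee_pos: [0.4647, -0.0607, 0.2466]
tool_rot: [180.0, -0.0, 132.2]
ft_force: [-0.1, -0.0, 1.1]
width: 0.221
gripper_force: 0.0
t: 20.97
ee_pos: [0.4648, -0.0607, 0.2465]
tool_rot: [180.0, -0.0, 88.3]
ft_force: [0.3, -0.2, -0.2]
width: 0.217
gripper_force: 0.0
pos [ 0.4648 -0.0607  0.2465] rot [ 1.7998e+02 -3.0000e-02  8.8270e+01] F [ 0.3 -0.2 -0.2] w 0.217 g 0.0 t 20.97
slide [ 3.29  0.78 -0.09]
rot [ 0.   -0.   -0.07]
```

```bash

python3 -m creep '[{"slide":[0.3,0.1,0],"rot":[0,0,0]},{"slide":[0.5,0.15,0],"rot":[0,0,0]},{"slide":[0.5,0.15,0],"rot":[0,0,0]},{"slide":[0.5,0.15,0],"rot":[0,0,0]},{"slide":[0.5,0.15,0],"rot":[0,0,0]},{"slide":[0.5,0.08,0],"rot":[0,0,0]},{"slide":[0.4,0,0],"rot":[0,0,0]},{"slide":[0,0,0],"rot":[0,0,0]}]'
python3 - <<'E'
from h import *
np.set_printoptions(precision=4,suppress=True)
f,P=cloud('wrist');save(f,'w3.png');to([.5,.12,.25])
for d in r.tip_of('wrist','tray_bar')[:2]:print(d,dep(f,d['position']),atz(f,d['position'],.052))
k=(P[:,2]>.044)&(P[:,2]<.062)&(P[:,0]>.5)&(P[:,0]<.63)&(abs(P[:,1]-.117)<.06)
q=P[k];print(len(q))
for y in np.arange(.06,.19,.01):
    a=q[abs(q[:,1]-y)<.005]
    if len(a):print(round(y,2),a[:,0].min(),np.percentile(a[:,0],50),a[:,0].max(),a[:,2].max(),len(a))
E
```

```text
t: 21.63
ee_pos: [0.4994, 0.0701, 0.2462]
tool_rot: [-180.0, -0.1, 88.9]
ft_force: [1.0, 0.4, -0.3]
width: 0.216
gripper_force: 0.0
pos [0.4993 0.0679 0.2462] rot [-179.99   -0.04   88.77] F [-0.8 -0.3 -0.1] w 0.219 g 0.0 t 21.68
slide [ 1.3  -0.01 -0.09]
1475
0.06 0.5925026664474444 0.5931200905192224 0.5935191250381587 0.058704327840315706 26
0.07 0.5931045082193221 0.5934110855022461 0.5937921997448851 0.05778975955238019 29
0.08 0.5563159566487191 0.5788634270110599 0.5942526636911507 0.05869443475372149 243
0.09 0.5563040382110859 0.5626347432102925 0.5946994293028905 0.05834830855435985 124
0.1 0.5562271076737191 0.561127023739268 0.5951125457757633 0.05794392573659224 111
0.11 0.5568449396449661 0.5618926445238405 0.5951774484107053 0.05782557859500892 111
0.12 0.5568188233198946 0.5625245419276748 0.5955174481576997 0.05765251955939649 114
0.13 0.5574130794074343 0.5623544167626112 0.5959081867207937 0.057903359577452074 118
0.14 0.5575557415130388 0.5629810908261197 0.5960265377395019 0.058703333081321696 120
0.15 0.5580344976734878 0.5649859170501105 0.5966260470156179 0.057529016563204693 153
0.16 0.5584668129132098 0.5813554285289688 0.5967840297279943 0.05842550771556271 276
0.17 0.596370953800253 0.5967150337560386 0.5975031063972456 0.05811621080115714 42
0.18 0.5966980817496388 0.5969434283455721 0.5973857923662766 0.05676994482793157 8
```

View pics/w3.png

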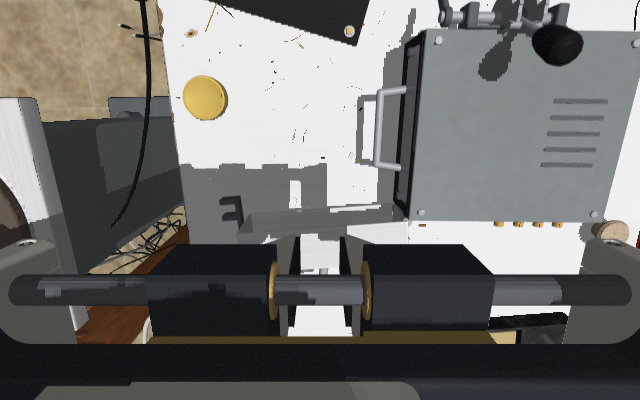

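```bash

python3 -m creep '[{"slide":[0.3,0.3,0],"rot":[0,0,0]},{"slide":[0.4,0.5,0],"rot":[0,0,0]},{"slide":[0.4,0.5,0.2],"rot":[0,0,0]},{"slide":[0.15,0.25,0.4],"rot":[0,0,0]},{"slide":[0,0,0.5],"rot":[0,0,0]},{"slide":[0,0,0.5],"rot":[0,0,0]},{"slide":[0,0,0.5],"rot":[0,0,0]},{"slide":[0,0,0.3],"rot":[0,0,0]},{"slide":[0,0,0],"rot":[0,0,0]}]' -0.56
python3 -c "
from h import *
to([.561,.119,.042],[180,0,88.3]);print(r.grab_frame('wrist')['hand_eye'][:3,3])"
```

```text
t: 22.48
ee_pos: [0.5613, 0.1122, 0.1476]
tool_rot: [-179.7, 0.1, 88.4]
ft_force: [-0.8, -0.6, 0.7]
width: 0.223
gripper_force: 0.0
pos [0.5613 0.1122 0.1476] rot [-1.7975e+02  1.2000e-01  8.8420e+01] F [-0.8 -0.6  0.7] w 0.223 g 0.0 t 22.48
slide [ 0.18 -0.    2.64]
rot [-0.05  0.02  0.02]
[ 7.54665427e-02  4.34674038e-05 -1.58460061e-01]
```

```bash

python3 -m creep '[{"slide":[0.1,0,0.3],"rot":[0,0,0]},{"slide":[0.06,0,0.4],"rot":[0,0,0]},{"slide":[0,0,0.4],"rot":[0,0,0]},{"slide":[0,0,0.4],"rot":[0,0,0]},{"slide":[0,0,0.4],"rot":[0,0,0]},{"slide":[0,0,0.4],"rot":[0,0,0]},{"slide":[0,0,0.25],"rot":[0,0,0]},{"slide":[0,0,0.1],"rot":[0,0,0]},{"slide":[0,0,0],"rot":[0,0,0]}]'
python3 -m creep '[{"slide":[0,0,0],"rot":[0,0,0]},{"slide":[0,0,0],"rot":[0,0,0]},{"slide":[0,0,0],"rot":[0,0,0]},{"slide":[0,0,0],"rot":[0,0,0]},{"slide":[0,0,0],"rot":[0,0,0]},{"slide":[0,0,0],"rot":[0,0,0]}]' -1 15
python3 -c "
from h import *
to(box([-.253,.005,.0]))"
```

```text
t: 23.28
ee_pos: [0.5632, 0.1201, 0.044]
tool_rot: [-180.0, 0.0, 88.4]
ft_force: [-0.5, -1.0, 0.3]
width: 0.218
gripper_force: 0.0
t: 23.78
ee_pos: [0.561, 0.1206, 0.0447]
tool_rot: [-179.8, 0.0, 88.5]
ft_force: [-8.2, -0.6, 6.5]
width: 0.078
gripper_force: 15.0
pos [0.561  0.1206 0.0447] rot [-1.798e+02  1.000e-02  8.847e+01] F [-8.2 -0.6  6.5] w 0.078 g 15.0 t 23.78
slide [ 0.06 -2.99  1.13]
```

```bash

python3 -m creep '[{"slide":[0,-0.2,0],"rot":[0,0,0]},{"slide":[0,-0.4,0],"rot":[0,0,0]},{"slide":[0,-0.4,0],"rot":[0,0,0]},{"slide":[0,-0.4,0],"rot":[0,0,0]},{"slide":[0,-0.4,0],"rot":[0,0,0]},{"slide":[0,-0.4,0],"rot":[0,0,0]},{"slide":[0,-0.4,0],"rot":[0,0,0]},{"slide":[0,-0.2,0],"rot":[0,0,0]},{"slide":[0,-0.18,0],"rot":[0,0,0]},{"slide":[0,0,0],"rot":[0,0,0]}]'
python3 -c "
from h import *
to(box([-.253,.005,.0]))"
```

```text
t: 24.62
ee_pos: [0.4434, 0.1243, 0.0446]
tool_rot: [180.0, -0.0, 88.5]
ft_force: [-0.9, 1.7, 4.5]
width: 0.079
gripper_force: 15.0
pos [0.4434 0.1243 0.0446] rot [ 1.7997e+02 -4.0000e-02  8.8500e+01] F [-0.9  1.7  4.5] w 0.079 g 15.0 t 24.62
slide [ 0.04 -0.06  1.12]
```

```bash

python3 -m creep '[{"slide":[0,0,0],"rot":[0,0,0]},{"slide":[0,0,0],"rot":[0,0,0]},{"slide":[0,0,0],"rot":[0,0,0]},{"slide":[0,0,-0.2],"rot":[0,0,0]},{"slide":[0,0,-0.5],"rot":[0,0,0]},{"slide":[0,0,-0.5],"rot":[0,0,0]},{"slide":[0,0,-0.5],"rot":[0,0,0]},{"slide":[0,0,-0.5],"rot":[0,0,0]},{"slide":[0,0,-0.5],"rot":[0,0,0]},{"slide":[0,0,-0.5],"rot":[0,0,0]}]' -0.56
python3 -m creep '[{"slide":[-0.2,0.2,-0.5],"rot":[0,0,-1]},{"slide":[-0.2,0.3,-0.5],"rot":[0,0,-1]},{"slide":[-0.2,0.3,-0.5],"rot":[0,0,-1]},{"slide":[0,0,-0.5],"rot":[0,0,-1]},{"slide":[0,0,-0.5],"rot":[0,0,-1]},{"slide":[0,0,-0.3],"rot":[0,0,-1]},{"slide":[0,0,0],"rot":[0,0,-1]},{"slide":[0,0,0],"rot":[0,0,-1]},{"slide":[0,0,0],"rot":[0,0,-1]},{"slide":[0,0,0],"rot":[0,0,-1]}]' 0.6
python3 -m creep '[{"slide":[0,0,0],"rot":[0,0,-1]},{"slide":[0,0,0],"rot":[0,0,-1]},{"slide":[0,0,0],"rot":[0,0,-1]},{"slide":[0,0,0],"rot":[0,0,-1]},{"slide":[0,0,0],"rot":[0,0,-1]},{"slide":[0,0,0],"rot":[0,0,-1]},{"slide":[0,0,0],"rot":[0,0,-1]},{"slide":[0,0,0],"rot":[0,0,-1]},{"slide":[0,0,0],"rot":[0,0,0]}]'
python3 -c "
from h import *
to([.6,.119,.27],[180,0,178.6]);print(r.read_state()['qpos'])"
```

```text
t: 25.45
ee_pos: [0.444, 0.1233, 0.1735]
tool_rot: [180.0, 0.0, 88.4]
ft_force: [0.4, 0.4, -0.2]
width: 0.218
gripper_force: 0.0
t: 26.28
ee_pos: [0.4772, 0.1016, 0.2846]
tool_rot: [-180.0, 0.0, 138.7]
ft_force: [-0.2, -0.4, 0.2]
width: 0.799
gripper_force: 0.0
t: 27.03
ee_pos: [0.4773, 0.1016, 0.2844]
tool_rot: [-180.0, -0.0, 178.6]
ft_force: [-0.2, 0.1, -0.5]
width: 0.802
gripper_force: 0.0
pos [0.4773 0.1016 0.2844] rot [-179.99   -0.    178.64] F [-0.2  0.1 -0.5] w 0.802 g 0.0 t 27.03
slide [-3.06  0.51  0.36]
rot [-0.   -0.    0.01]
[-12.11770773   9.85011855  -7.23992975 103.11642101   1.35352678
  67.12479333  68.86386964]
```

```bash

python3 -m creep '[{"slide":[-0.3,0.1,0],"rot":[0,0,0]},{"slide":[-0.5,0.1,0],"rot":[0,0,0]},{"slide":[-0.5,0.1,0],"rot":[0,0,0]},{"slide":[-0.5,0.1,0],"rot":[0,0,0]},{"slide":[-0.5,0.05,0],"rot":[0,0,0]},{"slide":[-0.3,0,0],"rot":[0,0,0]},{"slide":[0,0,0],"rot":[0,0,0]}]'
python3 - <<'E'
from h import *
np.set_printoptions(precision=4,suppress=True)
f,P=cloud('wrist');save(f,'w4.png');to(None)
for d in r.tip_of('wrist','handset')[:2]:print(d,dep(f,d['position']),atz(f,d['position'],.02))
k=(P[:,2]>.030)&(P[:,2]<.045)&(P[:,0]>.482)&(P[:,0]<.592)&(abs(P[:,1]-.117)<.06)
q=P[k];print(len(q),np.median(q[:,2]),cv2.minAreaRect(q[:,:2].astype(np.float32)*1000),q.min(0),q.max(0))
E
```

```text
t: 27.62
ee_pos: [0.5837, 0.1166, 0.2836]
tool_rot: [-180.0, 0.0, 178.2]
ft_force: [0.4, -0.2, 0.1]
width: 0.803
gripper_force: 0.0
pos [0.5823 0.1168 0.2836] rot [-179.97   -0.04  178.24] F [-0.2 -0.6  0. ] w 0.799 g 0.0 t 27.67
{'position': [323.4, 129.6], 'conf': 0.63} [0.5396 0.1239 0.0366] [0.5408 0.124  0.02  ]
3428 0.03664285171658552 ((532.4392700195312, 128.52523803710938), (50.65763473510742, 126.14507293701172), 68.6888427734375) [0.482  0.089  0.0303] [0.592  0.175  0.0398]
```

View pics/w4.png

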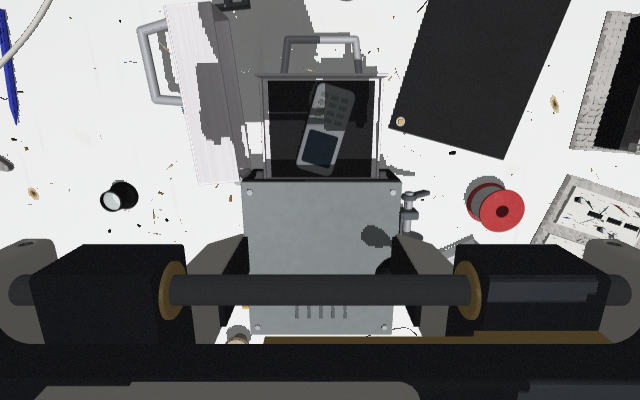

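```bash

python3 - <<'E'
from h import *
np.set_printoptions(precision=4,suppress=True)
f,P=cloud('wrist')
k=(P[:,2]>.031)&(P[:,2]<.042)&(P[:,0]>.484)&(P[:,0]<.594)&(abs(P[:,1]-.124)<.045)
q=P[k]
g=np.zeros((130,100),np.uint8);i=((q[:,0]-.475)*1000).astype(int);j=((q[:,1]-.075)*1000).astype(int);g[i,j]=255
g=cv2.morphologyEx(cv2.morphologyEx(g,cv2.MORPH_CLOSE,np.ones((5,5))),cv2.MORPH_OPEN,np.ones((9,9)))
n,l,st,_=cv2.connectedComponentsWithStats(g);b=1+st[1:,4].argmax()
p=np.argwhere(l==b).astype(np.float32)+[475,75]
print(len(p),cv2.minAreaRect(p.astype(np.float32)))
E
```

```text
4790 ((541.1880493164062, 124.6453857421875), (47.81610107421875, 105.03787994384766), 71.7749252319336)
```

```bash

python3 -m creep '[{"slide":[0.4,0,0.1],"rot":[0,0,0.9]},{"slide":[0.5,0,0.3],"rot":[0,0,0.9]},{"slide":[0.4,0,0.4],"rot":[0,0,0.9]},{"slide":[0,-0.2,0.5],"rot":[0,0,0.6]},{"slide":[0,-0.2,0.5],"rot":[0,0,0]},{"slide":[0,0,0.5],"rot":[0,0,0]},{"slide":[0,0,0.5],"rot":[0,0,0]},{"slide":[0,0,0.4],"rot":[0,0,0]},{"slide":[0,0,0.2],"rot":[0,0,0]},{"slide":[0,0,0],"rot":[0,0,0]}]' 0.35
python3 -c "
from h import *
to([.527,.129,.027],[180,0,161.8])"
```

```text
t: 28.6
ee_pos: [0.524, 0.1071, 0.1469]
tool_rot: [-179.9, -0.1, 161.9]
ft_force: [-0.6, 0.1, 0.3]
width: 0.677
gripper_force: 0.0
pos [0.524  0.1071 0.1469] rot [-1.7991e+02 -1.4000e-01  1.6192e+02] F [-0.6  0.1  0.3] w 0.677 g 0.0 t 28.6
slide [0.09 0.55 3.  ]
rot [-0.02 -0.03  0.02]
```

```bash

python3 -m creep '[{"slide":[0.05,0.3,0.1],"rot":[0,0,0]},{"slide":[0.04,0.25,0.3],"rot":[0,0,0]},{"slide":[0,0,0.3],"rot":[0,0,0]},{"slide":[0,0,0.3],"rot":[0,0,0]},{"slide":[0,0,0.3],"rot":[0,0,0]},{"slide":[0,0,0.3],"rot":[0,0,0]},{"slide":[0,0,0.2],"rot":[0,0,0]},{"slide":[0,0,0.1],"rot":[0,0,0]},{"slide":[0,0,0],"rot":[0,0,0]}]'
python3 -c "
from h import *
to([.527,.129,.027],[180,0,161.8])"
```

```text
t: 29.35
ee_pos: [0.5287, 0.1302, 0.0713]
tool_rot: [-180.0, -0.0, 162.0]
ft_force: [-0.9, 0.5, -0.1]
width: 0.67
gripper_force: 0.0
pos [0.5287 0.1302 0.0713] rot [-1.7999e+02 -5.0000e-02  1.6198e+02] F [-0.9  0.5 -0.1] w 0.67 g 0.0 t 29.35
slide [ 0.03 -0.04  1.11]
rot [-0.   -0.01  0.04]
```

```bash

python3 -m creep '[{"slide":[0.03,-0.03,0.2],"rot":[0,0,0]},{"slide":[0,0,0.25],"rot":[0,0,0]},{"slide":[0,0,0.25],"rot":[0,0,0]},{"slide":[0,0,0.25],"rot":[0,0,0]},{"slide":[0,0,0.15],"rot":[0,0,0]},{"slide":[0,0,0],"rot":[0,0,0]},{"slide":[0,0,0],"rot":[0,0,0]}]'
python3 -m creep '[{"slide":[0,0,0],"rot":[0,0,0]},{"slide":[0,0,0],"rot":[0,0,0]},{"slide":[0,0,0],"rot":[0,0,0]},{"slide":[0,0,0],"rot":[0,0,0]},{"slide":[0,0,0],"rot":[0,0,0]},{"slide":[0,0,0],"rot":[0,0,0]},{"slide":[0,0,0],"rot":[0,0,0]},{"slide":[0,0,0],"rot":[0,0,0]}]' -1 25
```

```text
t: 29.93
ee_pos: [0.5272, 0.1286, 0.0275]
tool_rot: [-180.0, -0.0, 161.9]
ft_force: [0.8, 0.3, -1.3]
width: 0.678
gripper_force: 0.0
t: 30.6
ee_pos: [0.5278, 0.1288, 0.0284]
tool_rot: [180.0, 0.0, 161.9]
ft_force: [-0.7, -1.3, 6.2]
width: 0.509
gripper_force: 25.0
```

```bash

python3 -m creep '[{"slide":[0,0,-0.1],"rot":[0,0,0]},{"slide":[0,0,-0.3],"rot":[0,0,0]},{"slide":[0,0,-0.4],"rot":[0,0,0]},{"slide":[0,0,-0.4],"rot":[0,0,0]},{"slide":[0,0,-0.4],"rot":[0,0,0]},{"slide":[0,0,-0.4],"rot":[0,0,0]},{"slide":[0,0,-0.3],"rot":[0,0,0]},{"slide":[0,0,-0.1],"rot":[0,0,0]},{"slide":[0,0,0],"rot":[0,0,0]}]'
python3 -c "
from h import *
to([.456,.315,.08],[180,0,161.9])"
```

```text
t: 31.35
ee_pos: [0.5279, 0.1288, 0.1248]
tool_rot: [179.9, 0.1, 161.9]
ft_force: [-0.2, 0.0, -1.7]
width: 0.503
gripper_force: 25.0
pos [0.5279 0.1288 0.1248] rot [1.7994e+02 7.0000e-02 1.6194e+02] F [-0.2  0.  -1.7] w 0.503 g 25.0 t 31.35
slide [3.15 3.87 1.12]
rot [0.01 0.01 0.01]
```

```bash

python3 -m creep '[{"slide":[0.15,0.2,0],"rot":[0,0,0]},{"slide":[0.35,0.42,0],"rot":[0,0,0]},{"slide":[0.4,0.5,0],"rot":[0,0,0]},{"slide":[0.4,0.5,0],"rot":[0,0,0]},{"slide":[0.4,0.5,0],"rot":[0,0,0]},{"slide":[0.4,0.5,0],"rot":[0,0,0]},{"slide":[0.4,0.5,0],"rot":[0,0,0]},{"slide":[0.35,0.4,0],"rot":[0,0,0]},{"slide":[0.2,0.25,0],"rot":[0,0,0]},{"slide":[0,0,0],"rot":[0,0,0]}]'
python3 - <<'E'
from h import *
np.set_printoptions(precision=4,suppress=True)
to([.456,.315,.011],[180,0,161.9]);print(r.read_state()['qpos'])
f,P=cloud('scene')
f=cam('wrist');save(f,'w5.png')
E
```

```text
t: 32.18
ee_pos: [0.4557, 0.3134, 0.1231]
tool_rot: [180.0, -0.1, 162.2]
ft_force: [0.3, 0.5, -1.4]
width: 0.511
gripper_force: 25.0
pos [0.4557 0.3134 0.1231] rot [179.99  -0.12 162.23] F [ 0.3  0.5 -1.4] w 0.511 g 25.0 t 32.18
slide [-0.    0.04  2.8 ]
rot [ 0.   -0.02  0.07]
[-35.3779  24.8935  -6.2027 106.8284   3.3337  48.5074  29.0098]
```

View pics/w5.png

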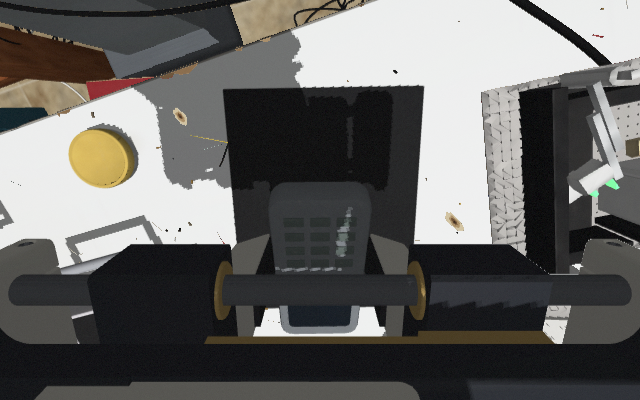

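```bash

python3 -m creep '[{"slide":[0,0.03,0.2],"rot":[0,0,0]},{"slide":[0,0,0.4],"rot":[0,0,0]},{"slide":[0,0,0.4],"rot":[0,0,0]},{"slide":[0,0,0.4],"rot":[0,0,0]},{"slide":[0,0,0.4],"rot":[0,0,0]},{"slide":[0,0,0.4],"rot":[0,0,0]},{"slide":[0,0,0.2],"rot":[0,0,0]},{"slide":[0,0,0.1],"rot":[0,0,0]},{"slide":[0,0,0],"rot":[0,0,0]},{"slide":[0,0,0],"rot":[0,0,0]}]'
```

```text
t: 33.12
ee_pos: [0.4592, 0.3105, 0.0243]
tool_rot: [180.0, 0.0, 161.9]
ft_force: [-0.1, 0.2, -0.6]
width: 0.502
gripper_force: 25.0
```

```bash

python3 -m creep '[{"slide":[0,0,0.05],"rot":[0,0,0]},{"slide":[0,0,0.05],"rot":[0,0,0]},{"slide":[0,0,0.05],"rot":[0,0,0]},{"slide":[0,0,0],"rot":[0,0,0]},{"slide":[0,0,0],"rot":[0,0,0]}]'
```

```text
t: 33.53
ee_pos: [0.4587, 0.3115, 0.0183]
tool_rot: [180.0, 0.0, 162.0]
ft_force: [-1.5, 0.4, 2.7]
width: 0.507
gripper_force: 25.0
```

```bash

python3 -m creep '[{"slide":[0,0,0.03],"rot":[0,0,0]},{"slide":[0,0,0.03],"rot":[0,0,0]},{"slide":[0,0,0],"rot":[0,0,0]},{"slide":[0,0,0],"rot":[0,0,0]}]'
python3 -c "
from h import *
s=r.read_state();print(s['wrist_torque'])"
```

```text
t: 33.87
ee_pos: [0.4586, 0.3113, 0.0156]
tool_rot: [180.0, 0.0, 162.0]
ft_force: [-1.3, 0.7, 2.5]
width: 0.508
gripper_force: 25.0
[0.33709307 0.20145735 0.085757  ]
```

```bash

python3 -m creep '[{"slide":[0,0,0.03],"rot":[0,0,0]},{"slide":[0,0,0.03],"rot":[0,0,0]},{"slide":[0,0,0.03],"rot":[0,0,0]},{"slide":[0,0,0],"rot":[0,0,0]},{"slide":[0,0,0],"rot":[0,0,0]}]'
```

```text
t: 34.28
ee_pos: [0.4586, 0.311, 0.0119]
tool_rot: [-180.0, -0.0, 161.9]
ft_force: [-1.4, 2.0, 2.8]
width: 0.508
gripper_force: 25.0
```

```bash

python3 -m creep '[{"slide":[0,0,0.02],"rot":[0,0,0]},{"slide":[0,0,0.02],"rot":[0,0,0]},{"slide":[0,0,0],"rot":[0,0,0]},{"slide":[0,0,0],"rot":[0,0,0]}]'
```

```text
t: 34.62
ee_pos: [0.4586, 0.311, 0.0117]
tool_rot: [180.0, 0.0, 161.9]
ft_force: [-6.1, -2.3, 21.4]
width: 0.507
gripper_force: 25.0
```

```bash

python3 -m creep '[{"slide":[0,0,-0.03],"rot":[0,0,0]},{"slide":[0,0,0],"rot":[0,0,0]},{"slide":[0,0,0],"rot":[0,0,0]}]'
python3 -m creep '[{"slide":[0,0,0],"rot":[0,0,0]},{"slide":[0,0,0],"rot":[0,0,0]},{"slide":[0,0,0],"rot":[0,0,0]},{"slide":[0,0,0],"rot":[0,0,0]},{"slide":[0,0,0],"rot":[0,0,0]},{"slide":[0,0,0],"rot":[0,0,0]}]' 0.4
python3 -m creep '[{"slide":[0,0,-0.1],"rot":[0,0,0]},{"slide":[0,0,-0.4],"rot":[0,0,0]},{"slide":[0,0,-0.5],"rot":[0,0,0]},{"slide":[0,0,-0.5],"rot":[0,0,0]},{"slide":[-0.2,0,-0.5],"rot":[0,0,0]},{"slide":[-0.4,0,-0.5],"rot":[0,0,0]},{"slide":[-0.4,0,-0.5],"rot":[0,0,0]},{"slide":[-0.4,0,-0.5],"rot":[0,0,0]},{"slide":[-0.4,0,-0.3],"rot":[0,0,0]},{"slide":[0,0,0],"rot":[0,0,0]}]'
python3 - <<'E'
from h import *
np.set_printoptions(precision=4,suppress=True)
to(None)
f,P=cloud('wrist');save(f,'w6.png')
q=P[(abs(P[:,0]-.472)<.08)&(abs(P[:,1]-.31)<.08)&(P[:,2]>.014)&(P[:,2]<.05)]
c=cv2.minAreaRect(q[:,:2].astype(np.float32)*1000);print(c,np.percentile(q[:,2],[5,50,95]))
print(R.from_euler('z',17.3,degrees=True).apply([c[0][0]/1e3-.470,c[0][1]/1e3-.310,0]))
E
```

```text
t: 34.87
ee_pos: [0.4588, 0.3109, 0.0117]
tool_rot: [180.0, 0.0, 161.9]
ft_force: [-1.3, -0.9, 7.2]
width: 0.512
gripper_force: 25.0
t: 35.37
ee_pos: [0.4586, 0.3109, 0.0115]
tool_rot: [-180.0, -0.0, 161.9]
ft_force: [1.1, 1.1, -0.7]
width: 0.7
gripper_force: 0.0
t: 36.2
ee_pos: [0.5316, 0.2875, 0.167]
tool_rot: [179.8, 0.3, 161.7]
ft_force: [0.2, -0.5, -0.6]
width: 0.701
gripper_force: 0.0
pos [0.5316 0.2875 0.167 ] rot [179.78   0.3  161.74] F [ 0.2 -0.5 -0.6] w 0.701 g 0.0 t 36.2
((471.7473449707031, 307.9851379394531), (47.07929229736328, 104.1943130493164), 71.91009521484375) [0.0181 0.0196 0.021 ]
[ 0.0023 -0.0014  0.    ]
```

View pics/w6.png

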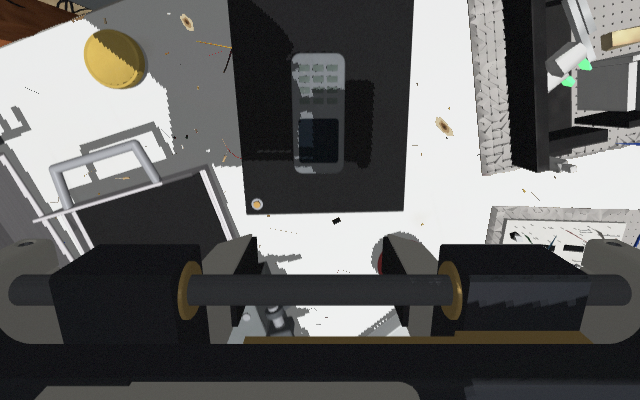

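The handset, at pixel (318,113), lies flat with its keys up in the middle of the mat. The tray is still out at (110,180), and the robot is clear of everything.

```bash
python3 -c "
from cell import r
print(r.close_job())"
```

```text
the job is handed in; nothing more can be done
None
```

I handed the job in at about 36 s. The toggle is flipped and snapped in on its free side, the door is open to about 94°, and the tray is out about 118 mm. The handset lies flat, keys up, about 3 mm from the mat's centre; I saw no loose item disturbed, and the hand-in call did not return a verdict.

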